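# Raise the pop-up socket tower and hold it up

### The arm

A 6-joint arm with a two-finger parallel gripper is mounted at the origin on the work surface. World frame = base frame: x ahead of the robot, y to its left, z up, the work surface at z = 0. Lengths are in m, angles in rad, forces in N, time in s.
With the tool pointing down it reaches from about 0.25 to 0.725 m from the base axis. Payload 4 kg.
Tool frame: the origin (TCP) lies on the centre line of the jaws, within the pads' length; the fingertips stand ahead of it and the grasp point (between the pads) lies 11 mm behind it (bot.tip_extent is the z of the fingertips in the tool frame, in m); z points along the fingers, y is the direction in which the jaws open and shut (so a half turn about z gives the same grasp; the last joint's range is limited). The gripper opens to 85 mm and grips with 20 to 120 N. Pads are 22 mm wide; open, the fingers measure 114 mm over their backs; the gripper's body (76 mm by 85 mm) begins 54 mm behind the grasp point. The pads swing forward as they close: fully open they stand 13 mm farther back than shut.
Start: joints at [1.25, 0.241, 0.005, 1.335, 0, 1.571], TCP at [0.158, 0.474, 0.239] pointing down, gripper open.
Joint ranges: [-2.72, 2.72], [-1.05, 1.87], [-1.09, 1.28], [-1.99, 2.15], [-1.42, 1.44], [-3.14, 3.14]. Speed limits (rad/s): [2.79, 2.79, 3.14, 3.14, 3.14, 3.14].

### API

Orientations are given as a unit quaternion [x, y, z, w].
In Python, from workcell import bot gives the robot as it stands.
- The arm moves only by the shell command python3 -m jog 'ROWS'. ROWS is JSON, a list that holds one entry, the list of rows, each a list of 7 numbers: the shift along the world's x, y, z in m, then the turn, a rotation vector about the world's x, y, z in degrees, then the closure in counts, from 0 (fully open) to 255 (shut). In form: [[[tx, ty, tz, ax, ay, az, fingers], ...]]. A call has 1 to 10 rows; each row is the pose to reach, as a shift and turn from the pose commanded when the call began; what a row does not reach only later rows make up. A row lasts 1/12 s, in which the tool goes at most 41.7 mm and 7.16 degrees, less where a joint would pass 70% of its speed; a pose out of reach is approached as far as the arm can. A call with a gripper value outside its range is refused whole. The fingers move at their own pace and stop on an object; the grip force is fixed at half the most. Time passes only in rows, so rows that repeat a pose let the fingers close. It gives the time, the measured TCP pose, the force and the opening at its end, in the units of the state.
- bot.get_obs(): the state, without advancing time (a new reading comes with each control period).
- bot.camera(name): name is "scene" or "top" or "wrist"; returns the picture (480x640x3 uint8, blue, green, red); there is no depth.
- bot.camera_model(name): a dict with "K" (3x3 intrinsics, pixels), "T" (4x4, takes a point from camera to world coordinates). Camera axes: x right, y down, z forward; pixel columns grow to the right and rows downward; lengths in m; the calibration is good to about 2 mm. A picture is of the moment at which its call begins: read the wrist's pose just before it. camera_model takes no time and is no camera call; for the wrist camera it gives the pose at the moment of the call.
- bot.job_done(): hands the job in, once; it reports no verdict.
The state is a dict: "clock": time; "joint_pos": joint angles; "joint_vel": joint speeds; "tau": joint torques, N m; "eef_pos": TCP position; "tool_rot": TCP orientation; "ft_force": force on the tool from outside, world axes, zero at the start; "ft_torque": the same for the moment, N m; "grip_width": finger opening in m.
Only numpy, scipy, OpenCV 4.12 (cv2) and the standard library are available. Lean on these libraries where they do the work, as an engineer would, in place of code of your own. Each camera call takes 0.05 s, during which the arm holds its last target. There are 200 camera calls.

### The job

Press the round release button of the pop-up socket tower in the worktop so that its top springs up, then take hold of the top section and pull the tower up past its first stop until both sections are fully out at the second stop. Finish while still gripping the top section and holding the tower fully out, as it sinks when let go. Leave the square power switch unpressed and do not shift the glass, the cup and the spoon beside the unit.

Things in the scene. Friction and masses are not known exactly. Their poses are not given: they have to be found in the camera images.
- unit: pop-up socket unit, fixed, any yaw: aluminium plate 230 (x) by 96 (y) by 6 mm, the round tower in its middle in a dark collar 84 mm wide, 10 mm high. Origin: on the worktop, on the tower's axis; x points to the round release button (80 mm off), the square switch is 80 mm the other way, z up. Along its y both sides of the tower are free for fingers (nothing higher than the collar within 95 mm)
- release (a joint): travel of the round steel release button: 0 = out, 0.006 m = fully down (about 5 N); it springs back. Beyond about 4.5 mm it frees the latch and a spring lifts the tower's upper section at once
- release_top (a point): centre of the top of the round release button (26 mm wide), 18 mm above the worktop when out; it is pressed straight down
- power (a joint): travel of the square power switch, 0 = out, 0.006 m = fully down; leave it alone
- power_top (a point): centre of the top of the square power switch (26 mm wide), 18 mm above the worktop, on the other side of the tower
- upper (a joint): how far the upper section (aluminium tube 50 mm wide, dark round sockets on its +x and -x sides) stands out of the lower one: 0 = sunk, latched, its top 14 mm above the worktop; when released it springs up to 0.035-0.055 m and can be gripped; 0.10 m = its stop (the first stop), reached with up to 10 N. Let go, it sinks back to about 0.045
- lower (a joint): how far the lower section (tube 60 mm wide) stands out of the collar: 0 = sunk, its rim 12 mm above the worktop; 0.10 m = fully out (the second stop). Stiff: it follows only when the upper section, at its own stop, is pulled with about 14 N. The tower's top is 14 mm + upper + lower above the worktop, 214 mm fully out
- upper_top (a point): centre of the top of the upper section, on the tower's axis
- tumbler: a clear glass tumbler, 72 mm wide, 90 mm high, standing near the unit; origin at the centre of its underside
- cup: a small white espresso cup with an ear, 62 mm wide, 56 mm high, standing near the unit; origin at the centre of its underside
- spoon: a steel spoon 140 mm long lying near the unit; origin under its middle, x along it

How it is judged:
On the way, in this order (a step that is already met when the one before it is completed fails the run):
1. the release button has been pressed and the upper section has sprung up out of the still sunk lower section (value of joint upper above 0.03 m and value of joint lower below 0.02 m), for 0.2 s.
2. the fingers have drawn the upper section to its stop, the first stop (value of joint upper above 0.093 m and contact force between the fingers and unit above 1 N), for 0.1 s.
At the end, for the whole second after the job is handed in: the upper and the lower section are each within 6 mm of fully out (0.10 m), still, and the fingers still hold the tower (more than 2 N on it) through the last second (value of joint upper between 0.094 and 0.11 m and value of joint lower between 0.094 and 0.11 m and contact force between the fingers and unit above 2 N and velocity of joint lower between -0.01 and 0.01 m/s and velocity of joint upper between -0.01 and 0.01 m/s); the arm keeps its last pose, push and grip.
It fails at once if the square power switch is pressed (more than 3 mm) (value of joint power above 0.003 m).
It fails at once if the tumbler, the cup or the spoon is shifted by more than 40 mm (distance of any of tumbler, cup, spoon from where it was at the start of the episode above 0.04 m).
It fails at once if the tumbler or the cup is tipped over (angle between any of tumbler, cup's own z axis and vertical above 0.5 rad).
It also fails if it takes over 48 s, if anything falls off the work surface, if the arm or the gripper's body presses on something with over 40 N, if the wrist force passes 120 N, or if a joint passes its speed limit or range.

## Working session

There is one attempt and no reset: what is moved stays moved. The work goes in short steps, Python scripts to look and compute and a shell command to move; the robot and the scene stay as the last step left them, time stands still between calls to the robot, and variables do not carry over. Pictures are saved under pics/ and viewed, about 8 in all and at most 12, crops included, and the job is handed in when it is done.

```bash
mkdir -p pics; python3 - <<'E'
from workcell import bot
import cv2
for n in("top","scene"):
    cv2.imwrite(f"pics/{n}0.png",bot.camera(n)); m=bot.camera_model(n); print(n,m["K"],m["T"])
o=bot.get_obs(); print(o["clock"],o["eef_pos"],o["tool_rot"],o["grip_width"],bot.tip_extent)
E
```

```text
top [[453.11958626   0.         322.5782971 ]
 [  0.         453.11958626 236.25672712]
 [  0.           0.           1.        ]] [[-0.01057232 -0.98234735  0.18676699  0.42696032]
 [-0.99898528  0.01855379  0.04103871  0.03622401]
 [-0.0437795  -0.1861436  -0.9815467   0.8431428 ]
 [ 0.          0.          0.          1.        ]]
scene [[450.48633114   0.         312.05710942]
 [  0.         450.48633114 228.41840195]
 [  0.           0.           1.        ]] [[-0.82673304  0.47821242 -0.29635343  0.78299518]
 [ 0.56249615  0.69276573 -0.45130226  0.35539202]
 [-0.01051485 -0.53980416 -0.84172496  0.59957031]
 [ 0.          0.          0.          1.        ]]
0.1 [0.15747011 0.47399041 0.23849975] [ 1.59697662e-01  9.87165532e-01 -9.18184419e-04 -1.61745683e-04] 0.08540879708888546 0.008
```

View pics/top0.png

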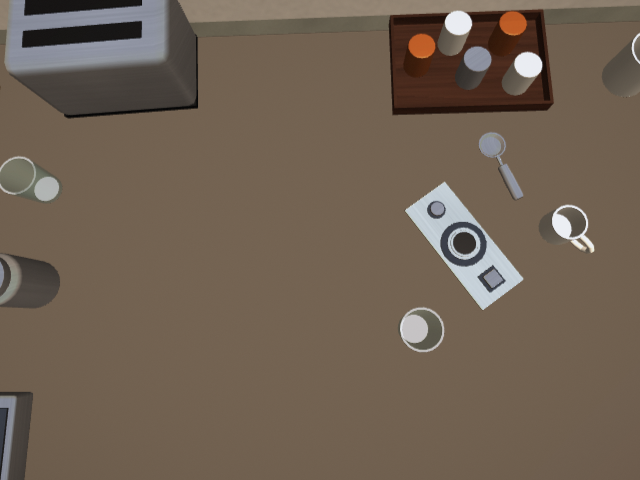

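View pics/scene0.png

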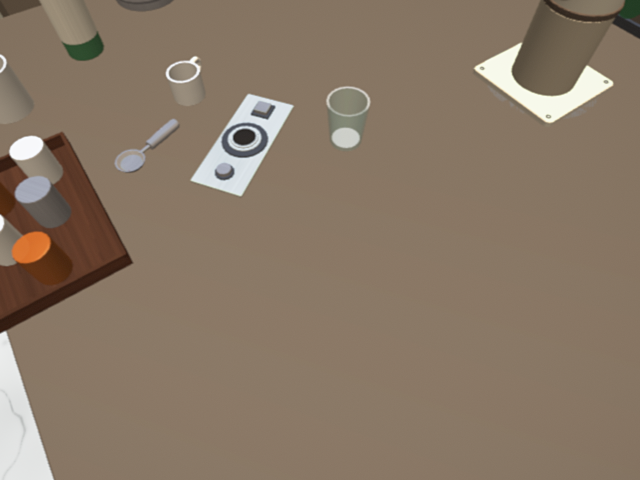

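Top view: round button at about (437,209), tower (464,243), square switch (491,278), glass (421,330), cup (565,225), spoon (500,165). The scene view agrees: button (225,171), tower (244,138), switch (262,109).

```bash
cat > h.py <<'E'
import numpy as np
from workcell import bot
def ray(n,u,v,z,m=None):
    m=m or bot.camera_model(n); T=m["T"]; d=T[:3,:3]@np.linalg.solve(m["K"],[u,v,1]); c=T[:3,3]
    return (c+d*(z-c[2])/d[2])
E
python3 - <<'E'
from h import *
np.set_printoptions(precision=4,suppress=True)
P={}
for n,l in dict(top=dict(rel=(437.5,208,.018),tow=(464,243,.013),pw=(492,278,.018),c1=(446,183,.006),c2=(406,210,.006),c3=(483,308,.006),c4=(522,278,.006),tumblerbase=(414,329,0),cupbase=(556,230,0),sp1=(491,145,0),sp2=(518,197,0)),scene=dict(rel=(225,170,.018),tow=(244,138,.013),pw=(263,108,.018),tumblerbase=(346,138,0))).items():
    for k,(u,v,z) in l.items(): P[n,k]=ray(n,u,v,z); print(n,k,P[n,k])
c=sum(P["top",f"c{i}"] for i in(1,2,3,4))/4; print("plate centre",c)
for n in("top","scene"):
    d=P[n,"rel"]-P[n,"pw"]; print(n,"yaw",np.degrees(np.arctan2(d[1],d[0])),np.linalg.norm(d),(P[n,"rel"]+P[n,"pw"])/2)
d=P["top","c2"]+P["top","c1"]-P["top","c3"]-P["top","c4"];print(np.degrees(np.arctan2(d[1],d[0])))
from scipy.spatial.transform import Rotation as R
print(R.from_quat(bot.get_obs()["tool_rot"]).as_matrix())
E
```

```text
top rel [ 0.6333 -0.1433  0.018 ]
top tow [ 0.5674 -0.1888  0.013 ]
top pw [ 0.502  -0.2327  0.018 ]
top c1 [ 0.6849 -0.1647  0.006 ]
top c2 [ 0.6337 -0.0869  0.006 ]
top c3 [ 0.4494 -0.2163  0.006 ]
top c4 [ 0.5023 -0.2902  0.006 ]
top tumblerbase [ 0.4135 -0.0923  0.    ]
top cupbase [ 0.591  -0.3627  0.    ]
top sp1 [ 0.7612 -0.257   0.    ]
top sp2 [ 0.6559 -0.2991  0.    ]
scene rel [ 0.6329 -0.1356  0.018 ]
scene tow [ 0.5686 -0.1859  0.013 ]
scene pw [ 0.5039 -0.2274  0.018 ]
scene tumblerbase [ 0.4117 -0.0921  0.    ]
plate centre [ 0.5676 -0.1895  0.006 ]
top yaw 34.225378094894346 0.1588152359144263 [ 0.5677 -0.188   0.018 ]
scene yaw 35.41938821525187 0.15834528435764603 [ 0.5684 -0.1815  0.018 ]
34.786838260902655
[[-0.949   0.3153 -0.0006]
 [ 0.3153  0.949  -0.0018]
 [ 0.     -0.0019 -1.    ]]
```

```bash
python3 -m jog '[[[0.035,-0.045,0,0,0,5,255],[0.06,-0.077,0,0,0,8,255],[0.085,-0.11,0,0,0,11,255],[0.11,-0.142,0,0,0,14,255],[0.135,-0.175,0,0,0,17,255],[0.16,-0.207,0,0,0,20,255],[0.185,-0.24,0,0,0,22,255],[0.21,-0.272,0,0,0,24,255],[0.23,-0.297,0,0,0,26,255],[0.238,-0.308,0,0,0,27,255]]]'
python3 -m jog '[[[0.02,-0.026,0,0,0,3,255],[0.045,-0.058,0,0,0,6,255],[0.07,-0.09,0,0,0,9,255],[0.095,-0.123,0,0,0,12,255],[0.12,-0.155,0,0,0,15,255],[0.145,-0.188,0,0,0,18,255],[0.17,-0.22,-0.02,0,0,21,255],[0.195,-0.252,-0.04,0,0,24,255],[0.22,-0.285,-0.06,0,0,26,255],[0.238,-0.308,-0.08,0,0,26,255]]]'
python3 - <<'E'
from h import *
import cv2
o=bot.get_obs();print(o["clock"],o["joint_pos"],o["eef_pos"],o["tool_rot"],o["grip_width"],o["ft_force"])
m=bot.camera_model("wrist");np.savez("w1",K=m["K"],T=m["T"])
cv2.imwrite("pics/w1.png",bot.camera("wrist"))
E
```

```text
clock: 0.93
eef_pos: [0.3979, 0.1627, 0.2391]
tool_rot: [-0.073, 0.997, -0.001, 0.0]
ft_force: [1.3, 0.2, 1.1]
grip_width: 0.0001
clock: 1.77
eef_pos: [0.6322, -0.1402, 0.1614]
tool_rot: [-0.298, 0.955, -0.0, 0.0]
ft_force: [0.0, 0.7, 1.1]
grip_width: 0.0004
1.7667 [-2.18168069e-01  5.73774206e-01  3.03666661e-01  1.29969175e+00
 -6.67827843e-05 -8.22896853e-01] [ 0.63215226 -0.14016626  0.16137298] [-2.97778116e-01  9.54634980e-01 -2.76901002e-04  4.15881340e-04] 0.00040432347268136817 [7.41982130e-04 6.92442900e-01 1.07821654e+00]
```

View pics/w1.png

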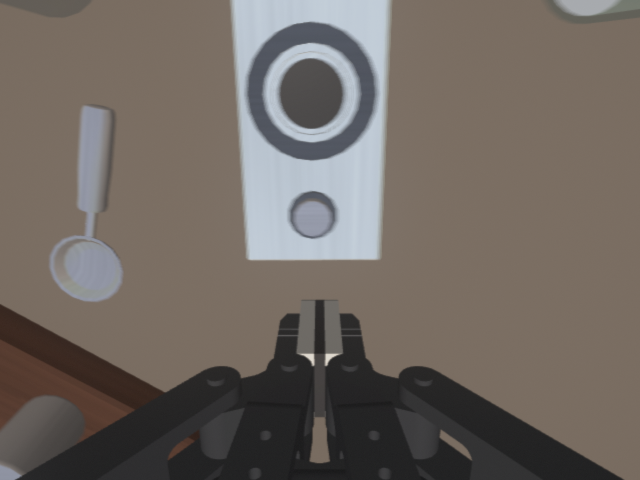

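Wrist view: the round button is at (312,218) and the tower at (311,92), with the plate square to the jaws. I'll turn those pixels into positions.

```bash
python3 - <<'E'
from h import *
d=np.load("w1.npz");m=dict(K=d["K"],T=d["T"])
r=ray("",312,219,.018,m);t=ray("",311,93,.013,m);print(r,t,np.linalg.norm(r-t),np.degrees(np.arctan2(*(r-t)[1::-1])))
a=ray("",241,150,.006,m);b=ray("",248,259,.006,m);c=ray("",380,259,.006,m);e=ray("",387,0,.006,m)
print(b,c,np.degrees(np.arctan2(*(b-c)[1::-1])),np.degrees(np.arctan2(*(c-e)[1::-1])))
E
```

```text
[ 0.63510107 -0.14478522  0.018     ] [ 0.56920812 -0.19066128  0.013     ] 0.08044559409666924 34.8464468509562
[ 0.68919305 -0.16411322  0.006     ] [ 0.63492078 -0.08564129  0.006     ] -55.331729887782146 35.74958307164456
```

```bash
python3 -m jog '[[[0.001,-0.002,-0.03,0,0,0,255],[0.001,-0.002,-0.06,0,0,0,255],[0.001,-0.002,-0.09,0,0,0,255],[0.001,-0.002,-0.115,0,0,0,255],[0.001,-0.002,-0.128,0,0,0,255],[0.001,-0.002,-0.128,0,0,0,255],[0.001,-0.002,-0.128,0,0,0,255]]]'
```

```text
clock: 2.4
eef_pos: [0.6309, -0.1397, 0.0328]
tool_rot: [-0.298, 0.955, 0.001, -0.001]
ft_force: [0.4, -0.3, 0.6]
grip_width: 0.0002
```

```bash
python3 -m jog '[[[0.0035,-0.004,-0.003,0,0,0,255],[0.0035,-0.004,-0.006,0,0,0,255],[0.0035,-0.004,-0.008,0,0,0,255],[0.0035,-0.004,-0.010,0,0,0,255],[0.0035,-0.004,-0.011,0,0,0,255],[0.0035,-0.004,-0.011,0,0,0,255]]]'; python3 - <<'E'
from h import *
import cv2
cv2.imwrite("pics/s2.png",bot.camera("scene")[40:280,100:420])
E
```

```text
clock: 2.9
eef_pos: [0.6365, -0.1444, 0.0244]
tool_rot: [-0.298, 0.955, -0.001, 0.001]
ft_force: [-0.1, -1.8, 5.3]
grip_width: 0.0001
```

View pics/s2.png

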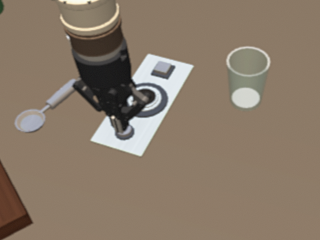

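The fingertips are on the button at about 5 N and the tower is still down, so I'll press further.

```bash
python3 -m jog '[[[0,0,-0.0015,0,0,0,255],[0,0,-0.003,0,0,0,255],[0,0,-0.0045,0,0,0,255],[0,0,-0.0045,0,0,0,255]]]'; python3 - <<'E'
from h import *
import cv2
cv2.imwrite("pics/s3.png",cv2.resize(bot.camera("scene")[60:240,140:380],None,fx=2,fy=2))
E
```

```text
clock: 3.28
eef_pos: [0.6365, -0.1444, 0.0201]
tool_rot: [-0.297, 0.955, -0.001, 0.001]
ft_force: [-1.2, -1.1, 8.1]
grip_width: -0.0003
```

View pics/s3.png

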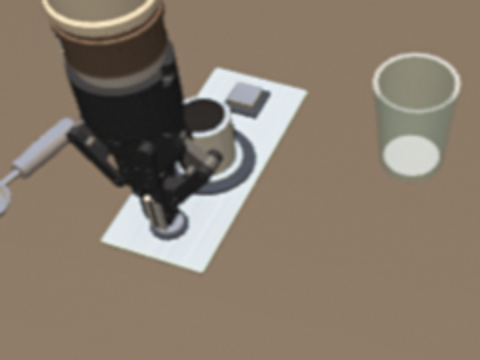

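The tower has sprung up. I'll lift clear, open the jaws and hover over the tower.

```bash
python3 -m jog '[[[0,0,0.03,0,0,0,255],[0,0,0.065,0,0,0,255],[0,0,0.1,0,0,0,200],[0,0,0.125,0,0,0,0],[-0.02,-0.013,0.125,0,0,0,0],[-0.045,-0.03,0.125,0,0,0,0],[-0.068,-0.045,0.125,0,0,0,0],[-0.068,-0.045,0.125,0,0,0,0],[-0.068,-0.045,0.125,0,0,0,0],[-0.068,-0.045,0.125,0,0,0,0]]]'; python3 - <<'E'
from h import *
import cv2
m=bot.camera_model("wrist");np.savez("w2",K=m["K"],T=m["T"])
cv2.imwrite("pics/w2.png",bot.camera("wrist"));cv2.imwrite("pics/s4.png",bot.camera("scene"))
E
```

```text
clock: 4.17
eef_pos: [0.5676, -0.1889, 0.1432]
tool_rot: [-0.297, 0.955, 0.0, 0.0]
ft_force: [0.2, -0.4, 0.2]
grip_width: 0.0853
```

View pics/w2.png

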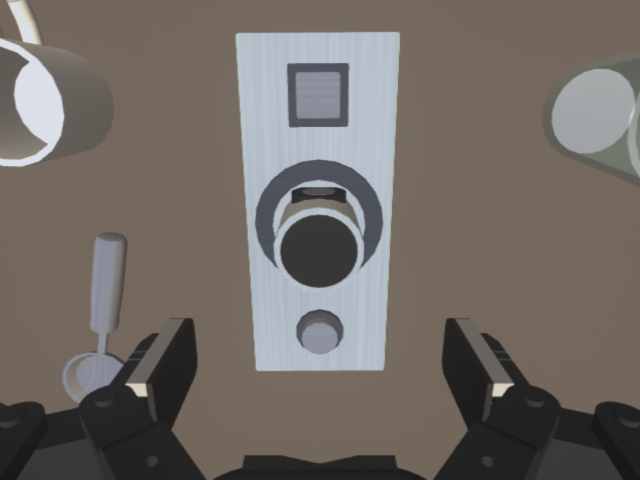

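```bash
python3 - <<'E'
from h import *
d=np.load("w2.npz");m=dict(K=d["K"],T=d["T"])
for z in(.049,.059,.069):
    p=ray("",319,250,z,m);print(z,p,np.linalg.norm(ray("",274,250,z,m)-ray("",364,250,z,m)))
E
python3 -m jog '[[[0.001,-0.001,-0.03,0,0,0,0],[0.001,-0.001,-0.06,0,0,0,0],[0.001,-0.001,-0.085,0,0,0,0],[0.001,-0.001,-0.105,0,0,0,0],[0.001,-0.001,-0.115,0,0,0,0],[0.001,-0.001,-0.115,0,0,0,0],[0.001,-0.001,-0.115,0,0,0,0]]]'
```

```text
0.049 [ 0.57109743 -0.18712341  0.049     ] 0.05095271949151601
0.059 [ 0.56808215 -0.18920079  0.059     ] 0.048722473445476054
0.069 [ 0.56506688 -0.19127816  0.069     ] 0.046492227399436134
clock: 4.85
eef_pos: [0.569, -0.1896, 0.0284]
tool_rot: [-0.298, 0.955, 0.0, -0.0]
ft_force: [-0.2, -0.5, 0.2]
grip_width: 0.0854
```

```bash
python3 -m jog '[[[0,0,0,0,0,0,255],[0,0,0,0,0,0,255],[0,0,0,0,0,0,255],[0,0,0,0,0,0,255],[0,0,0,0,0,0,255],[0,0,0,0,0,0,255]]]'; python3 -m jog '[[[0,0,0.006,0,0,0,255],[0,0,0.012,0,0,0,255],[0,0,0.018,0,0,0,255],[0,0,0.024,0,0,0,255],[0,0,0.03,0,0,0,255],[0,0,0.036,0,0,0,255],[0,0,0.042,0,0,0,255],[0,0,0.042,0,0,0,255]]]'
```

```text
clock: 5.35
eef_pos: [0.5686, -0.1887, 0.0292]
tool_rot: [-0.298, 0.955, 0.001, 0.001]
ft_force: [-1.2, 5.5, 1.6]
grip_width: 0.0492
clock: 6.02
eef_pos: [0.5686, -0.1887, 0.0713]
tool_rot: [-0.298, 0.955, 0.001, 0.001]
ft_force: [0.9, 4.9, -5.3]
grip_width: 0.0488
```

Gripped at 49 mm, and the spring force rises as I pull. I'll keep going through the first stop.

```bash
python3 -m jog '[[[0,0,0.003,0,0,0,255],[0,0,0.006,0,0,0,255],[0,0,0.009,0,0,0,255],[0,0,0.012,0,0,0,255],[0,0,0.015,0,0,0,255],[0,0,0.018,0,0,0,255],[0,0,0.018,0,0,0,255]]]'; python3 -m jog '[[[0,0,0.004,0,0,0,255],[0,0,0.008,0,0,0,255],[0,0,0.012,0,0,0,255],[0,0,0.016,0,0,0,255],[0,0,0.02,0,0,0,255],[0,0,0.025,0,0,0,255],[0,0,0.03,0,0,0,255],[0,0,0.035,0,0,0,255],[0,0,0.04,0,0,0,255]]]';  python3 -m jog '[[[0,0,0.005,0,0,0,255],[0,0,0.01,0,0,0,255],[0,0,0.015,0,0,0,255],[0,0,0.02,0,0,0,255],[0,0,0.025,0,0,0,255],[0,0,0.03,0,0,0,255],[0,0,0.03,0,0,0,255]]]'
```

```text
clock: 6.6
eef_pos: [0.5685, -0.1887, 0.0877]
tool_rot: [-0.298, 0.955, 0.001, 0.0]
ft_force: [1.5, 5.4, -6.6]
grip_width: 0.0485
clock: 7.35
eef_pos: [0.5685, -0.1887, 0.1267]
tool_rot: [-0.298, 0.955, 0.002, -0.0]
ft_force: [3.6, 4.8, -13.6]
grip_width: 0.0489
clock: 7.93
eef_pos: [0.5685, -0.1887, 0.1576]
tool_rot: [-0.298, 0.955, 0.001, -0.0]
ft_force: [2.4, 4.7, -6.9]
grip_width: 0.0489
```

```bash
python3 -m jog '[[[0,0,0.004,0,0,0,255],[0,0,0.008,0,0,0,255],[0,0,0.012,0,0,0,255],[0,0,0.016,0,0,0,255],[0,0,0.02,0,0,0,255]]]'; python3 - <<'E'
from h import *
import cv2
cv2.imwrite("pics/s5.png",cv2.resize(bot.camera("scene")[0:240,100:420],None,fx=2,fy=2))
E
```

```text
clock: 8.35
eef_pos: [0.5684, -0.1887, 0.1764]
tool_rot: [-0.298, 0.955, 0.002, -0.0]
ft_force: [4.6, 4.5, -13.3]
grip_width: 0.0488
```

View pics/s5.png

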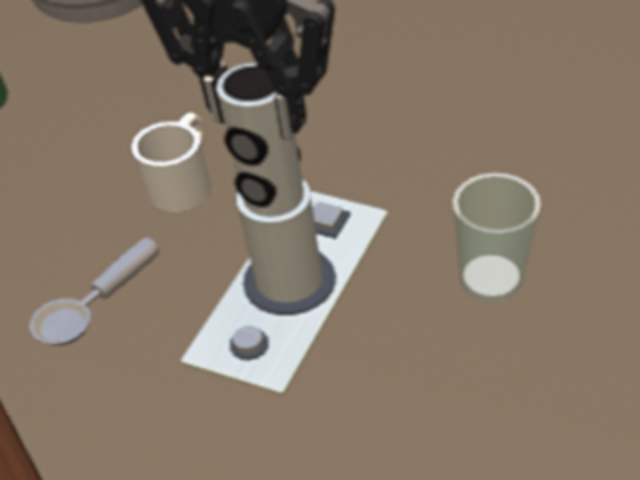

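Both sections are well out, the top held at (250,85) and the lower rim at (275,195). I'll pull on in small steps until the force jumps at the second stop.

```bash
python3 -m jog '[[[0,0,0.002,0,0,0,255],[0,0,0.004,0,0,0,255],[0,0,0.006,0,0,0,255],[0,0,0.008,0,0,0,255]]]';python3 -m jog '[[[0,0,0.001,0,0,0,255],[0,0,0.002,0,0,0,255],[0,0,0.003,0,0,0,255]]]';python3 -m jog '[[[0,0,0.001,0,0,0,255],[0,0,0.002,0,0,0,255],[0,0,0.003,0,0,0,255]]]'
```

```text
clock: 8.73
eef_pos: [0.5684, -0.1887, 0.1843]
tool_rot: [-0.298, 0.955, 0.002, -0.0]
ft_force: [3.1, 4.5, -13.4]
grip_width: 0.0483
clock: 8.98
eef_pos: [0.5684, -0.1887, 0.1852]
tool_rot: [-0.298, 0.955, 0.002, -0.001]
ft_force: [8.1, 3.7, -25.8]
grip_width: 0.0484
clock: 9.23
eef_pos: [0.5683, -0.1886, 0.1853]
tool_rot: [-0.298, 0.955, 0.003, -0.002]
ft_force: [12.5, 2.7, -37.5]
grip_width: 0.0486
```

```bash
python3 -m jog '[[[0,0,-0.001,0,0,0,255],[0,0,-0.002,0,0,0,255],[0,0,-0.002,0,0,0,255],[0,0,-0.002,0,0,0,255],[0,0,-0.002,0,0,0,255],[0,0,-0.002,0,0,0,255],[0,0,-0.002,0,0,0,255],[0,0,-0.002,0,0,0,255]]]'; python3 - <<'E'
from h import *
import cv2
im=bot.camera("scene").copy();m=bot.camera_model("scene");T=np.linalg.inv(m["T"])
o=bot.get_obs();print(o["clock"],o["eef_pos"],o["ft_force"],o["joint_vel"])
a=np.linspace(0,2*np.pi,60)
S=4;im=cv2.resize(im[0:150,190:360],None,fx=S,fy=S)
for z,r,c in((.214,.025,(0,0,255)),(.112,.030,(0,255,0)),(.01,.042,(255,0,0))):
    P=np.c_[.5687+r*np.cos(a),-.1885+r*np.sin(a),0*a+z,0*a+1]@T.T
    q=P[:,:3]@m["K"].T;q=(q[:,:2]/q[:,2:]-[190,0])*S
    cv2.polylines(im,[q.round().astype(np.int32)],True,c,1)
cv2.imwrite("pics/s6.png",im)
E
```

```text
clock: 9.9
eef_pos: [0.5684, -0.1887, 0.1852]
tool_rot: [-0.298, 0.955, 0.002, -0.002]
ft_force: [8.6, 4.0, -25.5]
grip_width: 0.0486
9.95 [ 0.56836335 -0.18867232  0.18519528] [  8.3961423    3.03785256 -25.38578308] [-0.00063831  0.00020403 -0.00019691  0.0002309  -0.0003801   0.00091093]
```

View pics/s6.png

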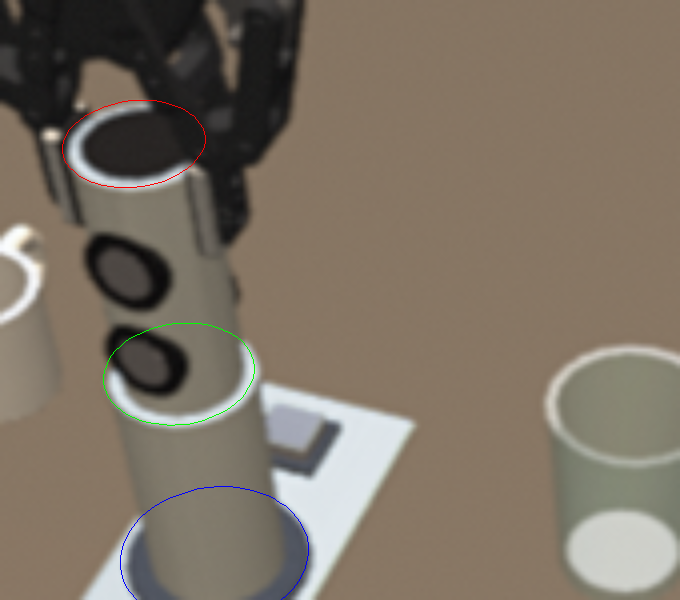

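The rings predicted for a fully extended tower fit both rims: top at 214 mm, lower rim at 112 mm. The pull is steady and the arm is still, so I'm handing in.

```bash
python3 -c "
from workcell import bot
print(bot.job_done())"
```

```text
the job is handed in; nothing more can be done
None
```

I pressed the round release button and the tower sprang up. I then gripped the top section across the unit's free sides, pulled it through the first stop and on to the second. I handed in at about 10 s while still gripping and pulling up; no verdict was reported.

**Second stop:** the tool stopped rising at z ≈ 0.185 m, while the force jumped from 13 N to 37 N. I eased the pull back to about 25 N.

**Final checks:**
- The arm was still, and the fingers held at 48.6 mm on the 50 mm tube.
- Outlines drawn for a fully out tower (top 214 mm, lower rim 112 mm) matched both rims in the last picture, to within a few millimetres.
- The square switch was never approached. The glass, and the cup as far as it was in view, stood as before in the last picture. The spoon was outside that crop, but looked undisturbed in the picture before.

**First stop:** I did not measure it separately. I take it as passed because the lower section followed only under the expected pull of about 14 N.

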